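Seat a ground pin in a laser micrometer

ROBOT

A 6-joint arm with a two-finger parallel gripper is mounted at the origin on the work surface. World frame = base frame: x ahead of the robot, y to its left, z up, the work surface at z = 0. Lengths are in mm, angles in degrees, forces in N, time in s.
With the tool pointing down it reaches from about 350 to 975 mm from the base axis. Payload 7.1 kg.
Tool frame: the origin (TCP) lies midway between the tips of the shut fingers; the grasp point (between the pads) lies 19 mm behind it; y points along the fingers, z is the direction in which the jaws open and shut, and the axes are right-handed (so a half turn about y gives the same grasp; the last joint's range is limited). The gripper opens to 88 mm and grips with 3 to 60 N. Pads are 20 mm wide; open, the fingers measure 115 mm over their backs; the gripper's body (75 mm by 178 mm) begins 61 mm behind the grasp point.
Start: joints at [-67.208, 24.242, 93.386, -0, 62.372, -1.089], TCP at [253.038, -571.469, 222.675] pointing down, gripper open.
Joint ranges: [-172.04, 172.04], [-51.8, 120.97], [4.93, 147.93], [-75.15, 255.16], [6.16, 154.13], [-145.62, 145.62]. Speed limits (degrees/s): [136.94, 136.94, 172.46, 180, 180, 180].

INTERFACE

Orientations are given as [roll, pitch, yaw] about the fixed x, y, z axes, in that order (R = Rz(yaw) Ry(pitch) Rx(roll)).
In Python, from bench import arm, vision gives the robot as it stands.
- The arm moves only by the shell command python3 -m jog 'ROWS' [OPENING] [FORCE]. ROWS is JSON, a list that holds one entry, the list of rows, each a list of 4 numbers: the shift along the world's x, y, z in cm, then the turn about the world's z in rad. A call has 1 to 12 rows; each row is the pose to reach, as a shift and turn from the pose commanded when the call began; what a row does not reach only later rows make up. A row lasts 1/10 s, in which the tool goes at most 50 mm and 8.59 degrees, less where a joint would pass 70% of its speed; a pose out of reach is approached as far as the arm can. A call with a gripper value outside its range is refused whole. OPENING is the opening in per cent of the stroke, from 0 (shut) to 100 (fully open), set as the call begins (- or left out, the last holds). The fingers move at their own pace and stop on an object; FORCE is the grip in N (left out, the last holds). Time passes only in rows, so rows that repeat a pose let the fingers close. It gives the time, the measured TCP pose, the force and the opening at its end, in the units of the state.
- arm.read_state(): the state, without advancing time (a new reading comes with each control period).
- vision.grab_frame(name): name is "scene" or "top"; returns the picture (400x640x3 uint8, red, green, blue); there is no depth.
- vision.calibration(name): a dict with "fx", "fy", "cx", "cy" (pixels), "extrinsics" (4x4, takes a point from world to camera coordinates). Camera axes: x right, y up, looking along -z (the intrinsics and any distortion apply to the point x, -y, -z); pixel columns grow to the right and rows downward; lengths in mm; the calibration is good to about 2 mm. A picture is of the moment at which its call begins. calibration takes no time and is no camera call.
- arm.hand_in(): hands the job in, once; it reports no verdict.
The state is a dict: "time": time; "joint_pos": joint angles; "qd": joint speeds; "effort": joint torques, N m; "tool_pos": TCP position; "tcp_rot": TCP orientation; "wrist_force": force on the tool from outside, world axes, zero at the start; "torque": the same for the moment, N m; "grip_width": finger opening in mm.
Only numpy, scipy, OpenCV 4.12 (cv2) and the standard library are available. Lean on these libraries where they do the work, as an engineer would, in place of code of your own. Each camera call takes 0.05 s, during which the arm holds its last target.

TASK

Take the long thick pin from the rack and lay it in the V-groove of the laser micrometer, in the open part of the groove clear of the two white heads, and let go of it. Then push it gently along the groove, between the heads, until its end bears firmly but lightly on the stop screw, and leave it there fully home, its end holding the thin plunger in. Do not ram the stop or drop the pin, and leave the other pins and the things on the bench as they are.

Things in the scene. Friction and masses are not known exactly. Their poses are not given: they have to be found in the camera images.
- pin: the pin to seat: plain ground steel cylinder, 20 mm in diameter, 120 mm long, 0.25 to 0.34 kg; the largest of the three pins in the rack. Origin: middle of its axis; its y axis runs along its length (either end may lead). It may roll about that axis, so its x and z axes mean nothing.
- short_pin: steel pin 20 mm in diameter and 70 mm long, in the rack, to be left there. Origin and axes as for pin.
- thin_pin: steel pin 12 mm in diameter and 120 mm long, in the rack, to be left there. Origin and axes as for pin.
- rack: fixed white plastic block, 180 mm (its x) by 70 mm (its y) by 30 mm high, with three 90-degree V-grooves along its y, 60 mm apart, 16 mm wide, 8 mm deep. Origin: centre of its underside, on the bench. Each groove holds one pin, in any order; the axis of a 20 mm pin in it lies 36 mm above the bench, 6 mm above the block's top.
- gauge: fixed laser micrometer. Origin: centre of the underside of its base plate (176 mm along its x, 310 along its y), on the bench. Along its y, from y = -150 to +150 mm at x = 0, runs a 36 mm wide steel rail, top 60 mm above the bench, with a 90-degree V-groove 16 mm wide, 8 mm deep. Two white heads stand beside the rail at y = +10 to +75 mm, 44 mm apart, tops 105 mm above the bench.
- stop: end stop: dark saddle clamped on the rail. Origin: middle of its front (-y) face, 66 mm above the bench; axes as the gauge's. From it a rigid 12 mm stop screw points to -y; it stands out 12 to 22 mm, set by hand and not measured. A thin plunger (5 mm, 0.2 to 0.6 N) stands 4 mm out of its tip, flush when the pin is home. 1.5 N or more on the screw seats the pin; over 15 N spoils its setting.
- ring_gauge: loose steel setting ring, 64 mm across and 22 mm high, on the bench; leave alone. Origin: centre of its underside.
- case: loose wooden gauge case, 70 by 110 by 34 mm, on the bench; leave alone. Origin: centre of its underside.
- cleaner: white plastic bottle, 44 mm across and 115 mm high, standing on the bench; leave alone. Origin: centre of its underside.
- groove (a point): point in the middle of the open part of the gauge's groove: gauge x = 0, y = -70 mm, 66 mm above the bench, which is the height of the axis of a 20 mm pin lying in the groove (6 mm above the rail's top). Axes as the gauge's; the pin is pushed from here towards +y. Friction in the groove resists with 1.5 to 4 N, unknown beforehand.
Not all that is in view belongs to the job. Leave any blue look-alike of the pin alone.

How it is judged:
By the outcome, as a careful person would: the job done as asked, in the order asked, and still so for the second after the job is handed in, with the robot touching nothing.
It also fails if it takes over 67 s, if anything falls off the work surface, if the arm or the gripper's body presses on something with over 40 N, if the wrist force passes 120 N, or if a joint passes its speed limit or range.

## Working session

There is one attempt and no reset: what is moved stays moved. The work goes in short steps, Python scripts to look and compute and a shell command to move; the robot and the scene stay as the last step left them, time stands still between calls to the robot, and variables do not carry over. Pictures are saved under pics/ and viewed, and the job is handed in when it is done.

```bash
ls; mkdir -p pics
python3 - <<'E'
from bench import arm, vision
import cv2
print(arm.read_state())
for n in("scene","top"):
    cv2.imwrite(f"pics/{n}0.png",vision.grab_frame(n)[:,:,::-1])
    c=vision.calibration(n);print(n,c)
E
```

```text
pics
{'time': 0.0, 'joint_pos': array([-6.72087857e+01,  2.42842217e+01,  9.34296547e+01,  1.02155166e-03,
        6.23710533e+01, -1.08706360e+00]), 'qd': array([-0.03886303,  0.02343851, -0.07350042, -0.00548873,  0.06230096,
       -0.08242858]), 'effort': array([-1.66329417e-03, -5.44618070e+01, -2.73666072e+01,  6.42539305e-02,
        2.27439415e-02, -1.36719823e-04]), 'tool_pos': array([ 252.834151  , -570.99466942,  221.91615981]), 'tcp_rot': array([-9.00848973e+01,  2.51545845e-03, -1.56122198e+02]), 'wrist_force': array([ 0.35693623,  0.30294901, -0.02998743]), 'torque': array([-0.00375786,  0.01509682,  0.03015761]), 'grip_width': 87.56145476406961}
scene {'fx': 439.9450297731633, 'fy': 439.9450297731633, 'cx': 317.7841954681992, 'cy': 199.6078384014537, 'extrinsics': array([[ 4.68899967e-01,  8.83199467e-01, -9.56676656e-03,
        -2.63470182e+02],
       [-6.75134298e-01,  3.65377647e-01,  6.40853223e-01,
         3.18636270e+02],
       [ 5.69496708e-01, -2.94037203e-01,  7.67603819e-01,
        -1.56006306e+03],
       [ 0.00000000e+00,  0.00000000e+00,  0.00000000e+00,
         1.00000000e+00]])}
top {'fx': 473.133706781464, 'fy': 473.133706781464, 'cx': 326.72234758979056, 'cy': 202.02397750708707, 'extrinsics': array([[-1.33396640e-02, -9.99889638e-01, -6.53955115e-03,
         2.47130753e+01],
       [ 9.90133006e-01, -1.41213275e-02,  1.39417426e-01,
        -5.52788818e+02],
       [-1.39494387e-01, -4.61524382e-03,  9.90212106e-01,
        -1.46676330e+03],
       [ 0.00000000e+00,  0.00000000e+00,  0.00000000e+00,
         1.00000000e+00]])}
```

View pics/scene0.png

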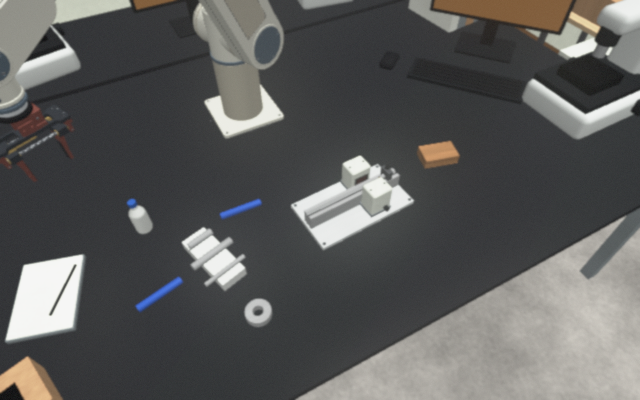

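View pics/top0.png

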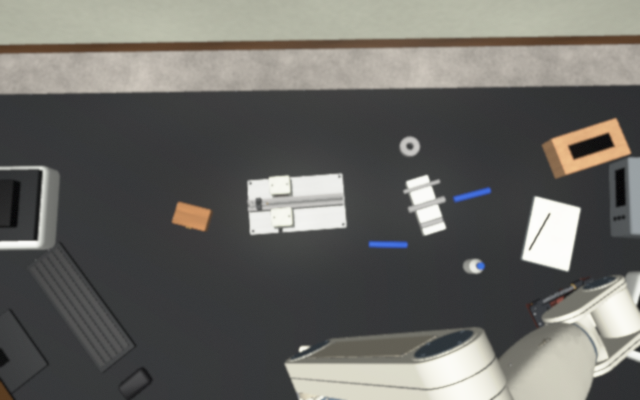

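Run:
```python
import cv2
t=cv2.imread("pics/top0.png");s=cv2.imread("pics/scene0.png")
cv2.imwrite("pics/c1.png",cv2.resize(t[165:245,390:490],None,fx=7,fy=7,interpolation=cv2.INTER_CUBIC))
cv2.imwrite("pics/c2.png",cv2.resize(t[160:250,235:360],None,fx=6,fy=6,interpolation=cv2.INTER_CUBIC))
cv2.imwrite("pics/c3.png",cv2.resize(s[215:300,170:260],None,fx=7,fy=7,interpolation=cv2.INTER_CUBIC)[:600])
cv2.imwrite("pics/c4.png",cv2.resize(s[145:250,285:420],None,fx=5.5,fy=5.5,interpolation=cv2.INTER_CUBIC))
```

```text
(no output)
```

View pics/c1.png

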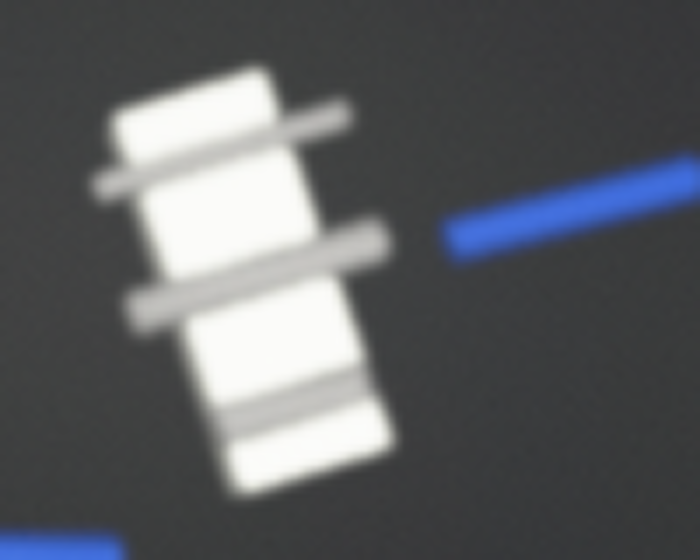

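View pics/c2.png

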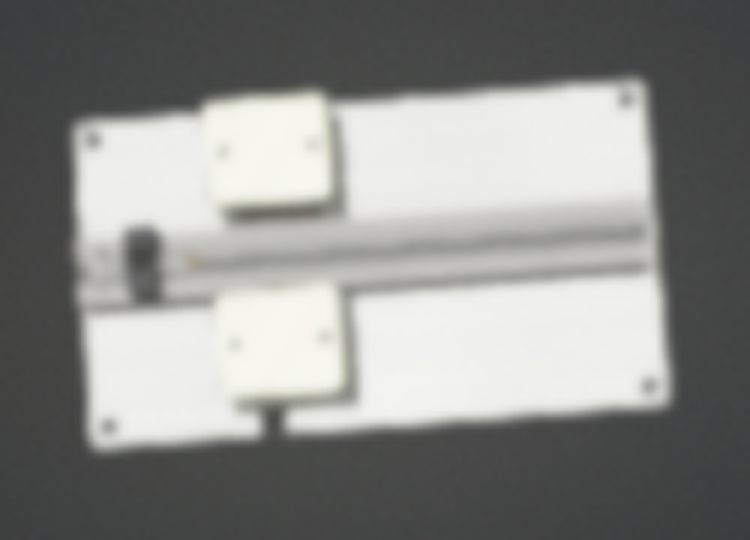

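View pics/c3.png

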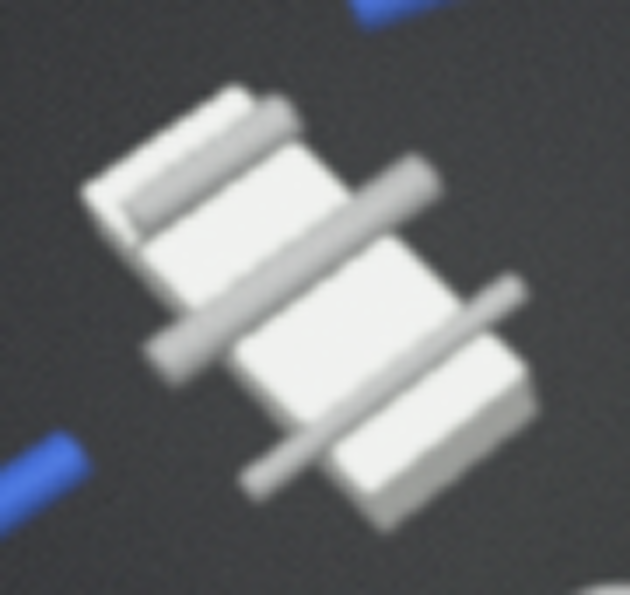

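View pics/c4.png

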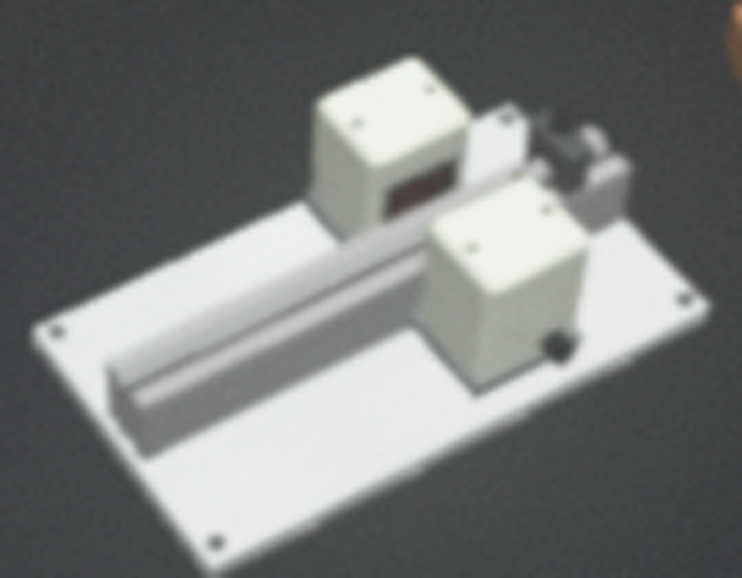

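```bash
cat > h.py <<'E'
import numpy as np, cv2
from bench import vision
from scipy.optimize import least_squares
C={n:vision.calibration(n) for n in("scene","top")}
def proj(n,P):
    c=C[n];P=np.atleast_2d(P);E=c["extrinsics"]
    q=P@E[:3,:3].T+E[:3,3]
    return np.c_[c["cx"]+c["fx"]*q[:,0]/-q[:,2], c["cy"]-c["fy"]*q[:,1]/-q[:,2]]
def back(n,uv,z):
    c=C[n];E=c["extrinsics"];R=E[:3,:3];o=-R.T@E[:3,3]
    d=R.T@np.array([(uv[0]-c["cx"])/c["fx"],-(uv[1]-c["cy"])/c["fy"],-1.])
    return o+d*(z-o[2])/d[2]
def T(p,L):
    L=np.atleast_2d(np.array(L,float));a=np.radians(p[2]);c,s=np.cos(a),np.sin(a)
    return np.c_[p[0]+c*L[:,0]-s*L[:,1],p[1]+s*L[:,0]+c*L[:,1],L[:,2]]
def crop(x0,y0,s): return lambda u,v:((u+.5)/s-.5+x0,(v+.5)/s-.5+y0)
E
cat > m1.py <<'E'
from h import *
c1=crop(390,165,7);c2=crop(235,160,6);c3=crop(170,215,7);c4=crop(285,145,5.5)
# gauge: (cam, px, local)
h=None
G=[("top",c2(76,122),(88,155,'h')),("top",c2(645,80),(88,-155,'h')),("top",c2(668,405),(-88,-155,'h')),("top",c2(92,448),(-88,155,'h')),
("top",c2(643,233),(0,-150,56)),("top",c2(330,203),(22,10,105)),("top",c2(222,213),(22,75,105)),("top",c2(340,283),(-22,10,105)),("top",c2(218,293),(-22,75,105)),
("scene",c4(35,335),(88,-155,'h')),("scene",c4(212,572),(-88,-155,'h')),("scene",c4(708,308),(-88,155,'h')),("scene",c4(108,368),(18,-150,60)),("scene",c4(130,402),(-18,-150,60)),
("scene",c4(375,165),(22,10,105))]
def res(p,full=False):
    r=[]
    for n,px,l in G:
        l=[p[3] if v=='h' else v for v in l]
        r.append(proj(n,T(p,[l]))[0]-px)
    return np.array(r) if full else np.array(r).ravel()
g=least_squares(res,[560,80,0,10],loss='soft_l1')
print("gauge",g.x);print(np.round(res(g.x,True),1))
# rack: local x -> image up? yaw free
R=[("top",c1(112,112),(90,35,30)),("top",c1(268,68),(90,-35,30)),("top",c1(395,445),(-90,-35,30)),("top",c1(235,495),(-90,35,30)),
("scene",c3(528,372),(90,-35+0,30)),("scene",c3(375,495),(90,-35,30))]
R=R[:4]+[("scene",c3(235,85),(-90,35,30)),("scene",c3(82,192),(-90,-35,30)),("scene",c3(375,497),(90,-35,30)),("scene",c3(528,372),(90,35,30))]
def rr(p,full=False):
    r=np.array([proj(n,T(p,[l]))[0]-px for n,px,l in R]);return r if full else r.ravel()
k=least_squares(rr,[560,-200,15],loss='soft_l1');print("rack",k.x);print(np.round(rr(k.x,True),1))
# pin: axis ends in both views
e={"top":[c1(130,312),c1(388,240)],"scene":[c3(160,368),c3(428,170)]}
for n in e:
    P=[back(n,q,36) for q in e[n]];d=P[0]-P[1]
    print(n,"pin ends",np.round(P,1),"len",np.linalg.norm(d),"mid",(P[0]+P[1])/2,"ang",np.degrees(np.arctan2(d[1],d[0])))
for nm,n,q,z in [("bottletop","top",(480,266),115),("bottle","scene",(147,231),0),("ring","top",(410,147),22)]:print(nm,back(n,q,z))
np.save("g.npy",g.x)
E
python3 m1.py
```

```text
gauge [553.72541579 116.5101816    2.49981251 -27.76780394]
[[  2.2   1.8]
 [ -0.2   3.5]
 [ -0.8   1.7]
 [  1.3  -0.1]
 [  0.9   0.4]
 [  0.7  -1.1]
 [ -2.5  -1.6]
 [ -0.3  -0.2]
 [ -1.3  -0.6]
 [ 30.6  48.8]
 [-32.  -37.6]
 [-36.3 -28.9]
 [  5.4   5. ]
 [ -5.1 -10.2]
 [  8.6   8.7]]
rack [ 545.70564547 -299.81304455   16.61571278]
[[ 0.9 -0.5]
 [-0.8 -0.6]
 [-0.3 -1.3]
 [ 1.6 -1.9]
 [ 0.2 -0.5]
 [ 0.2 -0.7]
 [-0.8 -1.3]
 [-0.2 -0.9]]
top pin ends [[ 526.9 -241.3   36. ]
 [ 558.3 -359.8   36. ]] len 122.58657253157807 mid [ 542.61278979 -300.56875445   36.        ] ang 104.81581991889031
scene pin ends [[ 564.1 -357.6   36. ]
 [ 528.5 -241.9   36. ]] len 121.03098698095418 mid [ 546.31149404 -299.75436601   36.        ] ang -72.92060853870792
bottletop [ 344.86271426 -433.90861308  115.        ]
bottle [ 3.66375283e+02 -4.34087685e+02  1.13686838e-13]
ring [ 733.12267371 -257.36489695   22.        ]
```

```bash
python3 - <<'E'
s=open("m1.py").read()
a=s.index('("scene",c4(35,335)');b=s.index('def res')
s=s[:a]+'''("scene",c4(35,335),(-88,-155,'h')),("scene",c4(212,572),(88,-155,'h')),("scene",c4(708,308),(88,155,'h')),("scene",c4(108,368),(-18,-150,60)),
("scene",c4(375,165),(-22,10,105)),("scene",c4(430,225),(22,10,105))]
'''+s[b:]
s+='''
import math
t=cv2.imread("pics/top0.png");sc=cv2.imread("pics/scene0.png")
p=g.x
segs=[[(0,-150,60),(0,150,60)],[(18,-150,60),(18,150,60)],[(-18,-150,60),(-18,150,60)],[(22,10,105),(22,75,105)],[(-22,10,105),(-22,75,105)],[(22,10,105),(60,10,105)],[(22,75,105),(60,75,105)],[(-22,10,105),(-60,10,105)],
[(-18,-150,60),(18,-150,60)],[(-18,100,60),(18,100,60)]]+[[(88,155,p[3]),(88,-155,p[3])],[(-88,155,p[3]),(-88,-155,p[3])],[(-88,-155,p[3]),(88,-155,p[3])],[(-88,155,p[3]),(88,155,p[3])]]
for n,im,(x0,x1,y0,y1),f,o in [("top",t,(235,360,160,250),6,"o1"),("scene",sc,(285,420,145,250),5.5,"o2")]:
    I=cv2.resize(im[y0:y1,x0:x1],None,fx=f,fy=f,interpolation=cv2.INTER_CUBIC)
    for q in segs:
        u=proj(n,T(p,q));u=((u-[x0,y0]+.5)*f-.5)
        cv2.line(I,tuple(int(v) for v in u[0]),tuple(int(v) for v in u[1]),(0,0,255),1)
    cv2.imwrite(f"pics/{o}.png",I)
'''
open("m1.py","w").write(s)
E
python3 m1.py|head -20
```

```text
gauge [554.8353177  116.44345721   3.84087096   5.52054995]
[[-0.1  0.7]
 [-0.6  0.1]
 [ 0.1 -0.7]
 [ 0.4 -0.1]
 [ 0.9 -1.1]
 [ 0.6 -1.4]
 [-2.7 -1.3]
 [-0.1 -0.5]
 [-1.1 -0.4]
 [-0.4 -0.3]
 [-0.1 -0.1]
 [ 0.1  0.2]
 [-0.5 -2.8]
 [-0.4 -1.2]
 [-1.1 -2.1]]
rack [ 545.70564547 -299.81304455   16.61571278]
[[ 0.9 -0.5]
 [-0.8 -0.6]
 [-0.3 -1.3]
```

View pics/o1.png

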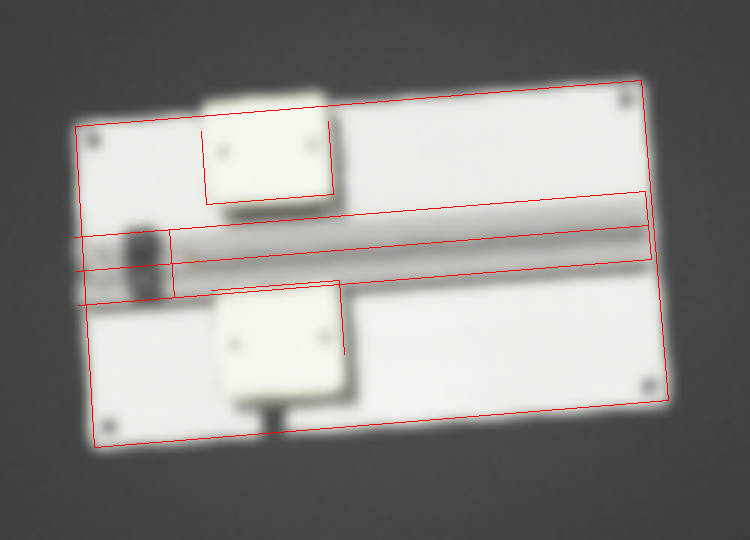

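View pics/o2.png

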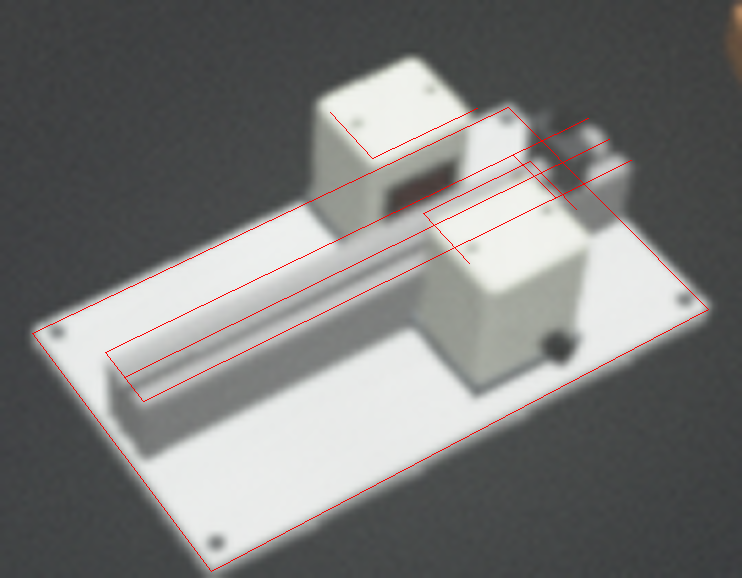

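```bash
cat > m2.py <<'E'
exec(open("m1.py").read().split("def res(")[0])
exec("R=[(\"top\""+open("m1.py").read().split("R=[(\"top\"")[1].split("def rr")[0])
e={"top":[c1(130,312),c1(388,240)],"scene":[c3(428,170),c3(160,368)]}
# rail upper edges/groove line: add groove at far points (v-line, z 56)
def f(p,full=False):
    g=p[:4];k=p[4:7];s=p[7];o={"top":p[8:10],"scene":p[10:12]};r=[]
    for n,px,l in G:
        l=[g[3] if v=='h' else v for v in l]; r.append(proj(n,T(g,[l]))[0]+o[n]-px)
    for n,px,l in R: r.append(proj(n,T(k,[l]))[0]+o[n]-px)
    for n in e:
        for px,y in zip(e[n],(60,-60)): r.append(proj(n,T(k,[(0,y+s,36)]))[0]+o[n]-px)
    r=np.array(r)
    if full:return r
    return np.r_[r.ravel()/.5,p[8:]/1.0,(p[3]-12)/4]
q=least_squares(f,[555,116,4,10,545,-300,16,0,0,0,0,0],loss='soft_l1').x
print(np.round(q,2));print(np.round(f(q,True).T,1))
pin=T(q[4:7],[(0,q[7],36)])[0];print("pin",pin,"axis deg",q[6]+90)
for y in(-150,-70,100):print("groove",y,T(q[:3],[(0,y,66)])[0])
np.save("q.npy",q)
from bench import arm
s=arm.read_state();d=pin-s['tool_pos'];print(s['tool_pos'],"d",d,"jaw now",(s['tcp_rot'][2]+90))
E
python3 m2.py
```

```text
[ 5.5616e+02  1.1601e+02  3.7100e+00  1.1920e+01  5.4485e+02 -2.9977e+02
  1.6440e+01  2.3000e-01  4.0000e-02  8.9000e-01  2.2000e-01  1.0400e+00]
[[-0.2 -0.4  0.3  0.1  1.   0.8 -2.5  0.1 -0.9 -0.2  0.1  0.8 -0.2 -0.
  -0.8  1.  -0.6 -0.4  1.6  0.4  0.4 -0.8 -0.2  0.2 -0.9  0.1  0.1]
 [ 0.7  0.4 -0.3  0.1 -0.5 -0.9 -0.9 -0.  -0.  -0.4 -0.   0.3 -1.4  0.2
  -0.6  0.6  0.6 -0.1 -0.7  0.3  0.  -0.5 -0.   0.6 -0.2  0.9  0.3]]
pin [ 544.78115264 -299.55626909   36.        ] axis deg 106.44403527656816
groove -150 [565.86299517 -33.67207135  66.        ]
groove -70 [560.68839533  46.16040021  66.        ]
groove 100 [549.69237068 215.80440229  66.        ]
[ 252.84806551 -571.02994349  221.99688858] d [ 291.93308713  271.4736744  -185.99688858] jaw now -66.11845023020908
```

Candidates in the top image: the long thick pin (427,204), the thin pin (422,186), the short pin (432,223), and blue rods at (472,194) and (388,244). I choose the middle steel pin. It measures about 121 x 20 mm, and the crop confirms it.

```bash
python3 -m jog '[[[2.9,2.7,0,0.144],[5.8,5.4,0,0.288],[8.8,8.2,0,0.432],[11.7,10.9,0,0.576],[14.6,13.6,0,0.72],[17.5,16.3,0,0.864],[20.4,19,0,1.008],[23.3,21.7,-2,1.152],[26.2,24.5,-5,1.296],[29.17,27.19,-8,1.44],[29.17,27.19,-10,1.44],[29.17,27.19,-10,1.44]]]' 45 20
python3 - <<'E'
from bench import vision,arm
import cv2
print({k:arm.read_state()[k] for k in("time","tool_pos","tcp_rot","joint_pos","wrist_force","grip_width")})
t=vision.grab_frame("top")[:,:,::-1];s=vision.grab_frame("scene")[:,:,::-1]
cv2.imwrite("pics/t1.png",t);cv2.imwrite("pics/s1.png",s)
cv2.imwrite("pics/s1c.png",cv2.resize(s[160:310,130:300],None,fx=4,fy=4,interpolation=cv2.INTER_CUBIC))
E
```

```text
time: 1.3
tool_pos: [543.3, -297.3, 119.2]
tcp_rot: [-90.3, 0.3, -73.5]
wrist_force: [0.2, -0.5, -0.8]
grip_width: 39.6
{'time': 1.3, 'tool_pos': array([ 543.313785  , -297.2577203 ,  119.21568178]), 'tcp_rot': array([-90.26092663,   0.26649123, -73.49770163]), 'joint_pos': array([-2.97827175e+01,  3.12885837e+01,  9.76005745e+01, -5.66397125e-03,
        5.14837764e+01, -4.62820811e+01]), 'wrist_force': array([ 0.18715657, -0.51111944, -0.75076481]), 'grip_width': 39.576378045296934}
```

View pics/s1c.png

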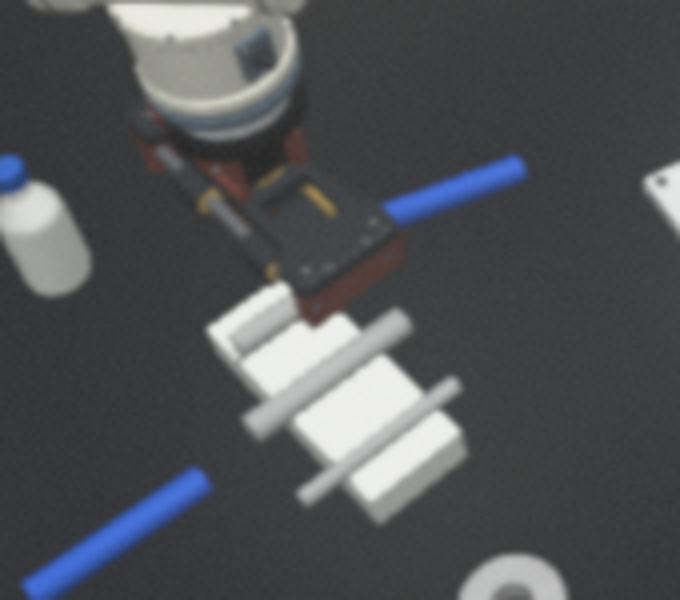

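View pics/t1.png

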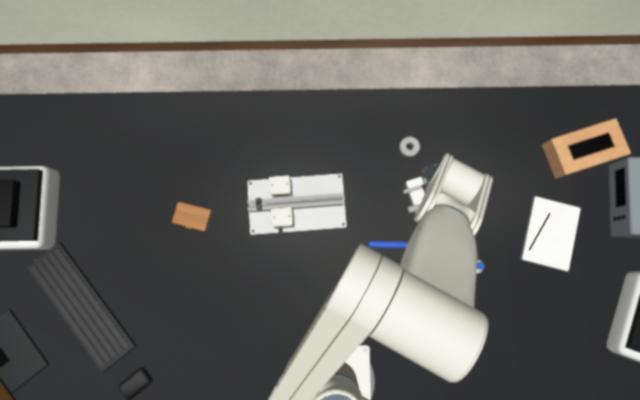

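```bash
python3 -m jog '[[[0,0,-3,0],[0,0,-5,0],[0,0,-5,0],[0,0,-5,0],[0,0,-5,0]]]'
python3 - <<'E'
from bench import vision,arm
from h import *
s=arm.read_state();print(s['tool_pos'],s['tcp_rot'],s['qd'])
print(proj("scene",s['tool_pos']),proj("top",s['tool_pos']))
i=vision.grab_frame("scene")[:,:,::-1]
cv2.imwrite("pics/s2c.png",cv2.resize(i[160:310,130:300],None,fx=4,fy=4,interpolation=cv2.INTER_CUBIC))
E
```

```text
time: 1.9
tool_pos: [545.6, -300.7, 74.6]
tcp_rot: [-89.9, -0.1, -73.7]
wrist_force: [1.0, -0.6, 0.4]
grip_width: 39.7
[ 545.59215591 -300.66146322   74.63055045] [-89.88624248  -0.12158156 -73.66141211] [ 0.21413039 -0.02337509  0.07805721  0.05678579 -0.26106114 -0.06209832]
[[208.60092235 244.14992346]] [[429.10538884 201.35646254]]
```

View pics/s2c.png

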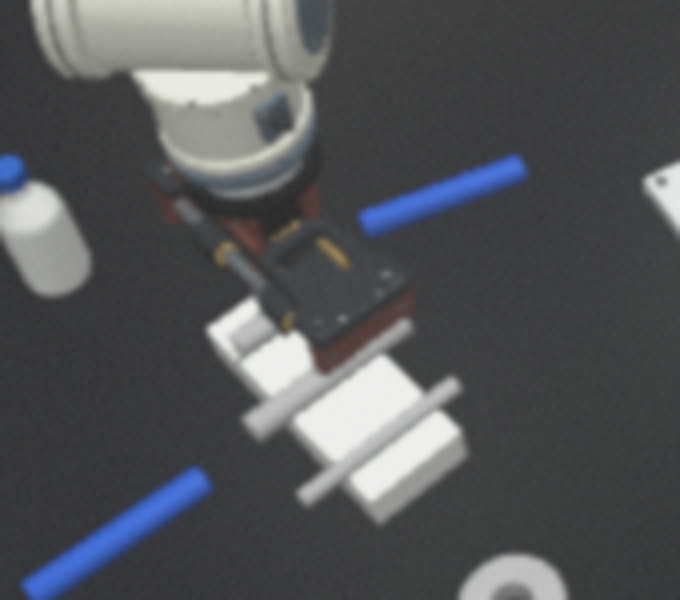

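```bash
python3 -m jog '[[[0,0,-1.5,0],[0,0,-3,0],[0,0,-3,0],[0,0,-3,0]]]' 
for i in 1 2 3; do python3 -m jog '[[[0,0,0,0],[0,0,0,0]]]'; done
```

```text
time: 2.35
tool_pos: [544.1, -299.1, 41.6]
tcp_rot: [-90.1, 0.1, -73.6]
wrist_force: [-0.1, 0.2, -0.3]
grip_width: 39.7
time: 2.55
tool_pos: [545.0, -299.7, 43.0]
tcp_rot: [-90.0, -0.0, -73.6]
wrist_force: [-1.0, 1.2, -0.8]
grip_width: 39.6
time: 2.75
tool_pos: [544.9, -299.6, 43.0]
tcp_rot: [-90.0, -0.0, -73.6]
wrist_force: [-0.4, 0.6, 0.0]
grip_width: 39.7
time: 2.95
tool_pos: [544.8, -299.6, 42.8]
tcp_rot: [-90.0, -0.0, -73.6]
wrist_force: [0.4, 0.3, 0.8]
grip_width: 39.8
```

```bash
python3 -m jog '[[[0,0,-0.3,0],[0,0,-0.6,0],[0,0,-0.8,0],[0,0,-0.9,0],[0,0,-1.0,0],[0,0,-1.04,0],[0,0,-1.04,0],[0,0,-1.04,0]]]' 
python3 -m jog '[[[0,0,0,0],[0,0,0,0],[0,0,0,0],[0,0,0,0],[0,0,0,0],[0,0,0,0],[0,0,0,0],[0,0,0,0]]]' 10 25;python3 -m jog '[[[0,0,0,0],[0,0,0,0],[0,0,0,0]]]'
```

```text
time: 3.75
tool_pos: [544.8, -299.6, 32.3]
tcp_rot: [-90.0, -0.0, -73.6]
wrist_force: [1.0, -0.5, -1.3]
grip_width: 39.7
time: 4.55
tool_pos: [545.5, -299.6, 32.5]
tcp_rot: [-89.9, -0.0, -73.6]
wrist_force: [4.6, 1.7, -0.9]
grip_width: 19.9
time: 4.85
tool_pos: [545.5, -299.6, 32.5]
tcp_rot: [-89.9, -0.0, -73.6]
wrist_force: [5.0, 2.0, -1.1]
grip_width: 19.0
```

```bash
python3 -m jog '[[[0.05,0.02,0,0],[0.05,0.02,0,0],[0.05,0.02,0,0]]]';python3 -m jog '[[[0,0,0.2,0],[0,0,0.5,0],[0,0,0.8,0],[0,0,1.0,0],[0,0,1.0,0]]]'
python3 -c "
from bench import arm
for i in range(5): s=arm.read_state();print(s['grip_width'],s['wrist_force'],s['torque'])"
```

```text
time: 5.15
tool_pos: [545.5, -299.6, 32.5]
tcp_rot: [-90.0, -0.0, -73.6]
wrist_force: [4.2, 0.4, 1.6]
grip_width: 19.0
time: 5.65
tool_pos: [545.1, -299.4, 42.5]
tcp_rot: [-90.0, -0.0, -73.6]
wrist_force: [0.0, 0.4, -3.2]
grip_width: 19.5
19.471751494258086 [ 0.02819452  0.37146978 -3.16401267] [ 0.01164128 -0.14789413  0.03111402]
19.471751494258086 [ 0.02819452  0.37146978 -3.16401267] [ 0.01164128 -0.14789413  0.03111402]
19.471751494258086 [ 0.02819452  0.37146978 -3.16401267] [ 0.01164128 -0.14789413  0.03111402]
19.471751494258086 [ 0.02819452  0.37146978 -3.16401267] [ 0.01164128 -0.14789413  0.03111402]
19.471751494258086 [ 0.02819452  0.37146978 -3.16401267] [ 0.01164128 -0.14789413  0.03111402]
```

```bash
python3 -m jog '[[[0,0,1.5,0],[0,0,3.5,0],[0,0,5.5,0],[0,0.7,7,0],[0.1,2.5,7.5,-0.01],[0.2,5,7.5,-0.03],[0.35,8,7.5,-0.05],[0.5,11.5,7.5,-0.07],[0.66,15,7.5,-0.095],[0.82,18.5,7.5,-0.12],[0.98,22,7.5,-0.145],[1.14,25.5,7.5,-0.17]]]'
python3 -m jog '[[[0.14,3,0,-0.02],[0.25,5.7,0,-0.035],[0.33,7.5,0,-0.045],[0.38,8.6,0,-0.05],[0.4,9.06,0,-0.052],[0.4,9.06,0,-0.052],[0.4,9.06,0,-0.052],[0.4,9.06,0,-0.052]]]'
cat > look.py <<'E'
import sys
from h import *
from bench import arm
k=sys.argv[1]
s=arm.read_state();print(np.round(s['tool_pos'],1),np.round(s['tcp_rot'],2),np.round(s['wrist_force'],1),round(s['grip_width'],1),s['time'])
t=vision.grab_frame("top")[:,:,::-1];i=vision.grab_frame("scene")[:,:,::-1]
cv2.imwrite(f"pics/{k}t.png",t);cv2.imwrite(f"pics/{k}s.png",i)
cv2.imwrite(f"pics/{k}sc.png",cv2.resize(i[125:255,280:430],None,fx=4.5,fy=4.5,interpolation=cv2.INTER_CUBIC))
cv2.imwrite(f"pics/{k}tc.png",cv2.resize(t[160:250,235:360],None,fx=6,fy=6,interpolation=cv2.INTER_CUBIC))
E
python3 look.py a
```

```text
time: 6.85
tool_pos: [556.3, -42.6, 118.0]
tcp_rot: [-90.0, 0.0, -83.4]
wrist_force: [1.2, -0.1, -2.8]
grip_width: 19.4
time: 7.65
tool_pos: [560.6, 45.4, 117.3]
tcp_rot: [-90.0, -0.0, -86.4]
wrist_force: [0.3, 0.3, -2.2]
grip_width: 19.8
[560.6  45.4 117.3] [-9.001e+01 -1.000e-02 -8.639e+01] [ 0.3  0.3 -2.2] 19.8 7.65
```

View pics/asc.png

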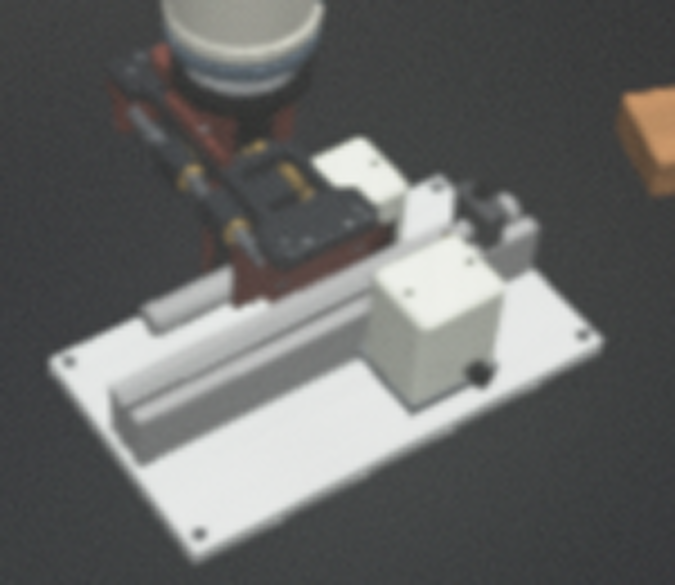

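View pics/atc.png

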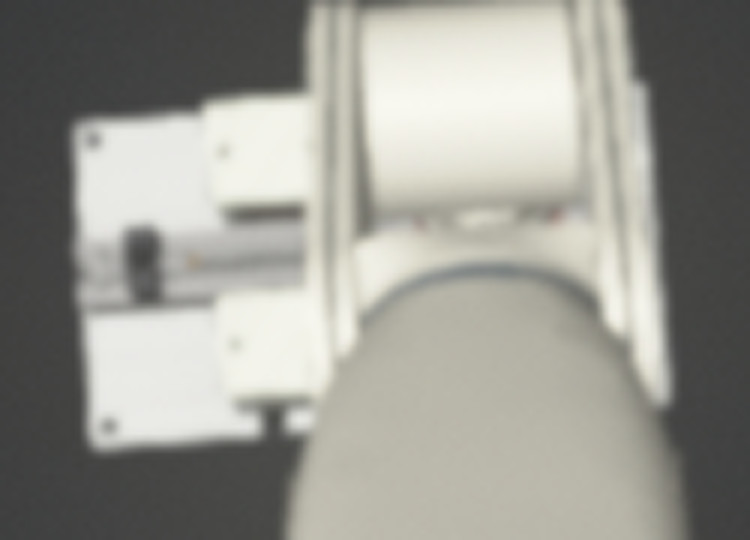

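Run:
```python
from h import *
q=np.load("q.npy")
i=cv2.imread("pics/as.png")
f=7;x0,y0=295,180
I=cv2.resize(i[y0:y0+55,x0:x0+100],None,fx=f,fy=f,interpolation=cv2.INTER_CUBIC)
a=np.radians(-86.39+90);d=np.array([-np.sin(a),np.cos(a),0]);n=np.array([np.cos(a),np.sin(a),0])
c=np.array([560.6,45.4,121]);e=c-60*d
th=np.linspace(0,2*np.pi,40)
circ=np.array([e+10*np.cos(t)*n+10*np.sin(t)*np.array([0,0,1]) for t in th])
def dr(P,col):
    u=((proj("scene",P)+q[10:12]-[x0,y0]+.5)*f-.5)
    cv2.polylines(I,[u.astype(int)],False,col,1)
dr(circ,(0,0,255));dr([e+10*n*0+[0,0,10],c+[0,0,10]],(0,0,255))
g=q[:3]
dr(T(g,[(-18,-150,60),(-8,-150,60),(0,-150,52),(8,-150,60),(18,-150,60)]),(0,255,0))
for x,z in((-18,60),(-8,60),(0,52),(8,60),(18,60)):dr(T(g,[(x,-150,z),(x,-50,z)]),(0,255,0))
cv2.imwrite("pics/ov.png",I)
```

```text
(no output)
```

View pics/ov.png

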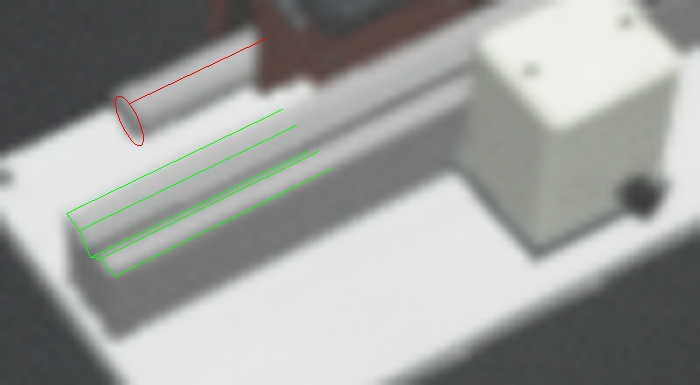

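Run:
```python
from h import *
from scipy.ndimage import map_coordinates
q=np.load("q.npy");g=q[:3]
for n,o in(("top",q[8:10]),("scene",q[10:12])):
    im=cv2.imread(f"pics/{n}0.png",0).astype(float)
    xs=np.arange(-30,31,2.)
    for yr in((-140,-90),(-80,-30),(-20,5)):
        ys=np.linspace(*yr,26);P=0
        for y in ys:
            u=proj(n,T(g,[(x,y,60) for x in xs]))+o
            P=P+map_coordinates(im,[u[:,1],u[:,0]],order=1)
        print(n,yr,dict(zip(xs.astype(int),(P/26).astype(int))))
```

```text
top (-140, -90) {np.int64(-30): np.int64(236), np.int64(-28): np.int64(231), np.int64(-26): np.int64(220), np.int64(-24): np.int64(200), np.int64(-22): np.int64(176), np.int64(-20): np.int64(161), np.int64(-18): np.int64(162), np.int64(-16): np.int64(173), np.int64(-14): np.int64(184), np.int64(-12): np.int64(189), np.int64(-10): np.int64(187), np.int64(-8): np.int64(180), np.int64(-6): np.int64(169), np.int64(-4): np.int64(159), np.int64(-2): np.int64(152), np.int64(0): np.int64(153), np.int64(2): np.int64(160), np.int64(4): np.int64(170), np.int64(6): np.int64(178), np.int64(8): np.int64(186), np.int64(10): np.int64(191), np.int64(12): np.int64(197), np.int64(14): np.int64(203), np.int64(16): np.int64(211), np.int64(18): np.int64(220), np.int64(20): np.int64(227), np.int64(22): np.int64(231), np.int64(24): np.int64(234), np.int64(26): np.int64(235), np.int64(28): np.int64(236), np.int64(30): np.int64(236)}
top (-80, -30) {np.int64(-30): np.int64(237), np.int64(-28): np.int64(233), np.int64(-26): np.int64(223), np.int64(-24): np.int64(204), np.int64(-22): np.int64(180), np.int64(-20
[... 3729 characters left out ...]
194), np.int64(-16): np.int64(197), np.int64(-14): np.int64(197), np.int64(-12): np.int64(196), np.int64(-10): np.int64(193), np.int64(-8): np.int64(189), np.int64(-6): np.int64(186), np.int64(-4): np.int64(183), np.int64(-2): np.int64(174), np.int64(0): np.int64(160), np.int64(2): np.int64(147), np.int64(4): np.int64(149), np.int64(6): np.int64(166), np.int64(8): np.int64(183), np.int64(10): np.int64(192), np.int64(12): np.int64(193), np.int64(14): np.int64(186), np.int64(16): np.int64(169), np.int64(18): np.int64(150), np.int64(20): np.int64(135), np.int64(22): np.int64(128), np.int64(24): np.int64(125), np.int64(26): np.int64(125), np.int64(28): np.int64(125), np.int64(30): np.int64(127)}
```

```bash
python3 -m jog '[[[-0.07,0,-1,0],[-0.07,0,-2.2,0],[-0.07,0,-3.4,0],[-0.07,0,-4.2,0],[-0.07,0,-4.5,0],[-0.07,0,-4.6,0],[-0.07,0,-4.6,0],[-0.07,0,-4.6,0],[-0.07,0,-4.6,0]]]'
python3 -m jog '[[[0,0,-0.2,0],[0,0,-0.4,0],[0,0,-0.5,0],[0,0,-0.55,0],[0,0,-0.6,0],[0,0,-0.6,0],[0,0,-0.6,0]]]'
```

```text
time: 8.65
tool_pos: [560.3, 46.3, 71.7]
tcp_rot: [-89.9, -0.0, -86.3]
wrist_force: [-0.5, 0.2, -2.9]
grip_width: 19.5
time: 9.35
tool_pos: [559.9, 46.2, 65.3]
tcp_rot: [-90.0, 0.0, -86.3]
wrist_force: [-0.5, 0.3, -3.0]
grip_width: 18.9
```

```bash
python3 -m jog '[[[0,0,-0.05,0],[0,0,-0.1,0],[0,0,-0.15,0],[0,0,-0.15,0]]]'
python3 -m jog '[[[0,0,-0.05,0],[0,0,-0.1,0],[0,0,-0.1,0]]]'; python3 -m jog '[[[0,0,-0.03,0],[0,0,-0.05,0],[0,0,-0.05,0]]]'
```

```text
time: 9.75
tool_pos: [560.1, 46.2, 63.8]
tcp_rot: [-90.0, -0.0, -86.3]
wrist_force: [-0.6, 0.1, -2.7]
grip_width: 19.8
time: 10.05
tool_pos: [560.6, 46.3, 63.2]
tcp_rot: [-89.9, -0.0, -86.3]
wrist_force: [1.5, -1.0, 1.8]
grip_width: 19.1
time: 10.35
tool_pos: [560.9, 46.3, 62.9]
tcp_rot: [-89.9, 0.0, -86.3]
wrist_force: [0.5, -0.3, 4.4]
grip_width: 19.5
```

```bash
python3 look.py b
```

```text
[560.9  46.3  62.9] [-89.89   0.   -86.33] [ 0.5 -0.3  4.4] 19.5 10.35
```

View pics/bsc.png

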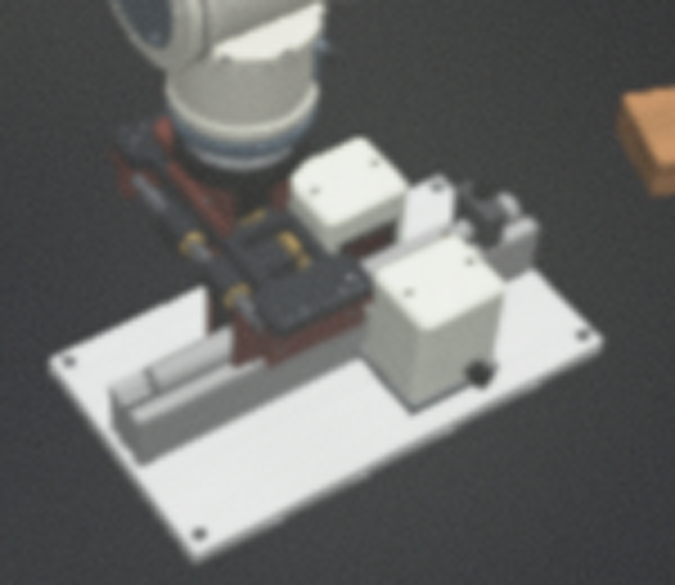

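```bash
python3 -m jog '[[[0.05,0,0.05,0],[0.08,0,0.08,0],[0.08,0,0.08,0]]]'
python3 -m jog '[[[0,0,0,0],[0,0,0,0],[0,0,0,0],[0,0,0,0],[0,0,0,0]]]' 45
python3 -m jog '[[[0,0,0.5,0],[0,0,1.5,0],[0,0,3,0],[0,0,5,0],[0,-3,7,0],[0,-7,8,0],[0.3,-11,8,0],[0.6,-14.5,8,0],[0.9,-17,8,0],[0.9,-18,8,0],[0.9,-18,8,0],[0.9,-18,8,0]]]' 
python3 look.py c
```

```text
time: 10.75
tool_pos: [560.9, 46.3, 63.0]
tcp_rot: [-90.0, 0.0, -86.3]
wrist_force: [2.8, -0.6, -0.7]
grip_width: 19.5
time: 11.25
tool_pos: [560.5, 46.2, 63.0]
tcp_rot: [-90.0, 0.0, -86.3]
wrist_force: [1.2, 0.4, 0.3]
grip_width: 39.5
time: 12.45
tool_pos: [569.6, -133.0, 143.5]
tcp_rot: [-90.0, 0.0, -86.3]
wrist_force: [1.2, -0.7, -0.1]
grip_width: 39.6
[ 569.6 -133.   143.5] [-9.000e+01  1.000e-02 -8.633e+01] [ 1.2 -0.7 -0.1] 39.6 12.45
```

View pics/csc.png

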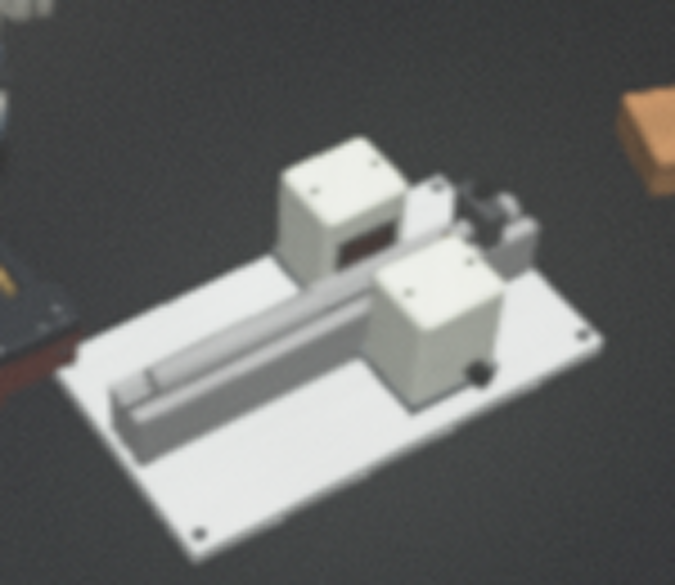

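View pics/ctc.png

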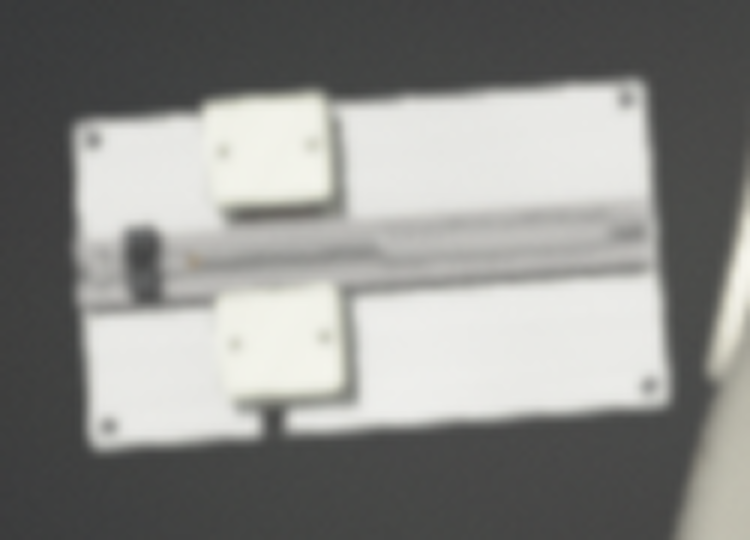

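```bash
python3 -m jog '[[[-0.1,1,0,0],[-0.2,3,-1,0],[-0.3,5.5,-3,0],[-0.3,8,-5,0],[-0.3,8.9,-6.5,0],[-0.3,8.9,-7.3,0],[-0.3,8.9,-7.8,0],[-0.3,8.9,-7.95,0],[-0.3,8.9,-7.95,0],[-0.3,8.9,-7.95,0]]]' 0 20
python3 - <<'E'
from h import *
q=np.load("q.npy");c2=crop(235,160,6);a=np.radians(q[2])
def loc(n,px,z):
    o=q[8:10] if n=="top" else q[10:12]
    d=back(n,np.array(px)-o,z)[:2]-q[:2];return d@[np.cos(a),np.sin(a)],d@[-np.sin(a),np.cos(a)]
print("saddle",loc("top",c2(160,250),75),"gold",loc("top",c2(200,260),66),"pin end",loc("top",c2(612,230),72),"lead",loc("top",c2(383,248),72))
i=cv2.imread("pics/ct.png");cv2.imwrite("pics/st.png",cv2.resize(i[190:220,240:300],None,fx=12,fy=12,interpolation=cv2.INTER_CUBIC))
E
python3 look.py d
```

```text
time: 13.55
tool_pos: [567.2, -45.5, 64.2]
tcp_rot: [-89.9, -0.0, -86.4]
wrist_force: [0.2, 0.4, 0.2]
grip_width: 0.2
saddle (np.float64(6.719875310102951), np.float64(104.29040510678425)) gold (np.float64(1.2156876104932093), np.float64(85.01455504052878)) pin end (np.float64(-0.8791690348362261), np.float64(-130.10756866069232)) lead (np.float64(-0.9110219553623048), np.float64(-10.8638335745238))
[567.2 -45.5  64.2] [-8.994e+01 -1.000e-02 -8.639e+01] [0.2 0.4 0.2] 0.2 13.55
```

View pics/st.png

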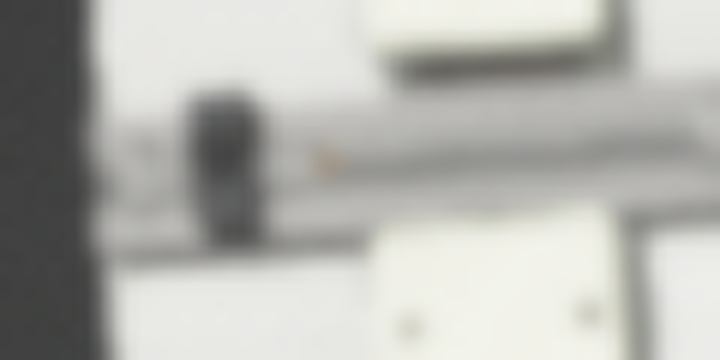

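View pics/dsc.png

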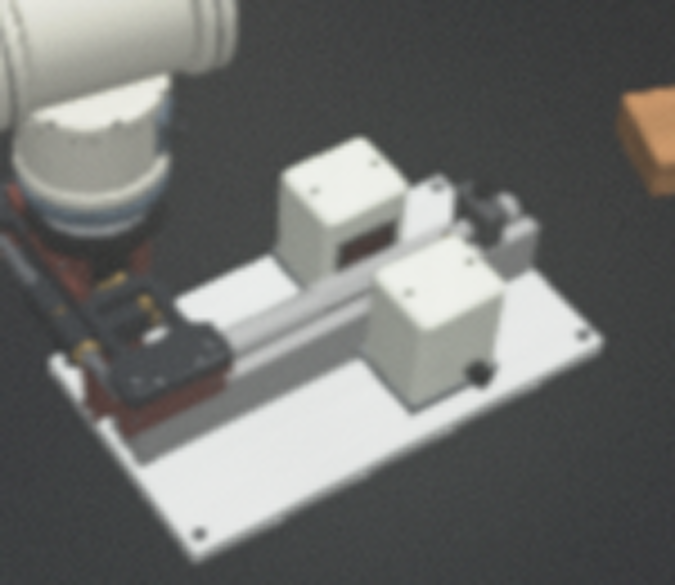

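```bash
python3 -m jog '[[[-0.03,0.4,0,0],[-0.06,0.8,0,0],[-0.08,1.2,0,0],[-0.09,1.4,0,0],[-0.1,1.5,0,0],[-0.1,1.5,0,0]]]'
python3 -m jog '[[[-0.01,0.1,0,0],[-0.01,0.2,0,0],[-0.02,0.3,0,0],[-0.03,0.4,0,0],[-0.03,0.5,0,0],[-0.04,0.6,0,0]]]'
python3 -m jog '[[[-0.01,0.1,0,0],[-0.01,0.2,0,0],[-0.02,0.3,0,0],[-0.03,0.4,0,0],[-0.03,0.5,0,0],[-0.04,0.6,0,0]]]'
```

```text
time: 14.25
tool_pos: [565.7, -29.5, 63.6]
tcp_rot: [-90.0, -0.0, -86.3]
wrist_force: [0.6, -0.6, 0.4]
grip_width: 0.8
time: 14.85
tool_pos: [565.3, -24.0, 63.6]
tcp_rot: [-90.0, -0.0, -86.3]
wrist_force: [-0.1, -1.9, -0.7]
grip_width: -0.0
time: 15.45
tool_pos: [564.9, -17.7, 63.6]
tcp_rot: [-90.0, -0.0, -86.3]
wrist_force: [-0.4, -2.2, -0.0]
grip_width: 0.7
```

```bash
python3 -m jog '[[[-0.01,0.2,0,0],[-0.03,0.5,0,0],[-0.06,0.9,0,0],[-0.08,1.3,0,0],[-0.11,1.7,0,0],[-0.14,2.1,0,0],[-0.16,2.5,0,0],[-0.19,2.9,0,0],[-0.21,3.3,0,0],[-0.24,3.7,0,0],[-0.26,4.0,0,0],[-0.27,4.2,0,0]]]'
python3 -m jog '[[[-0.01,0.2,0,0],[-0.03,0.4,0,0],[-0.05,0.7,0,0],[-0.07,1.0,0,0],[-0.08,1.3,0,0],[-0.1,1.6,0,0],[-0.12,1.8,0,0],[-0.13,2.0,0,0],[-0.14,2.2,0,0],[-0.15,2.3,0,0]]]'; python3 look.py e
```

```text
time: 16.65
tool_pos: [562.2, 24.6, 63.6]
tcp_rot: [-90.0, 0.0, -86.3]
wrist_force: [0.4, -2.7, -0.6]
grip_width: 0.7
time: 17.65
tool_pos: [560.8, 47.4, 63.6]
tcp_rot: [-90.0, 0.0, -86.3]
wrist_force: [0.8, -3.4, -0.2]
grip_width: 0.5
[560.8  47.4  63.6] [-89.99   0.   -86.33] [ 0.8 -3.4 -0.2] 0.5 17.65
```

View pics/esc.png

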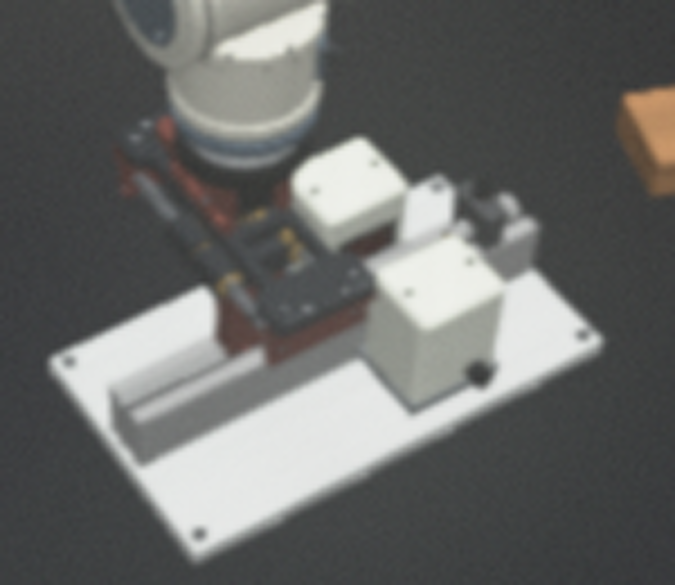

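View pics/etc.png

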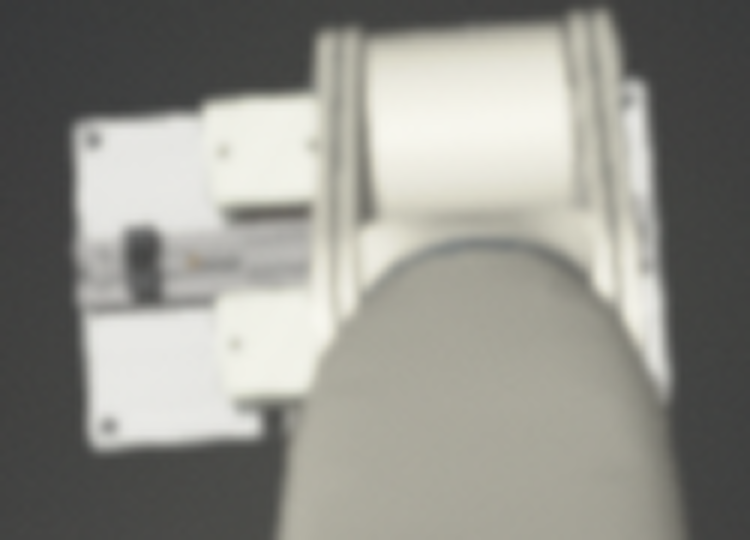

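```bash
python3 -m jog '[[[-0.01,0.15,0,0],[-0.02,0.3,0,0],[-0.03,0.45,0,0],[-0.04,0.6,0,0],[-0.05,0.75,0,0],[-0.06,0.9,0,0],[-0.07,1.05,0,0],[-0.08,1.2,0,0],[-0.09,1.35,0,0],[-0.1,1.5,0,0],[-0.1,1.6,0,0],[-0.11,1.65,0,0]]]'
python3 -m jog '[[[0,0.05,0,0],[-0.01,0.1,0,0],[-0.01,0.15,0,0],[-0.01,0.2,0,0]]]'
python3 -m jog '[[[0,0.05,0,0],[-0.01,0.1,0,0],[-0.01,0.15,0,0],[-0.01,0.2,0,0]]]'
```

```text
time: 18.95
tool_pos: [559.7, 63.8, 63.6]
tcp_rot: [-90.0, -0.0, -86.3]
wrist_force: [1.1, -2.7, -0.9]
grip_width: 0.7
time: 19.35
tool_pos: [559.6, 65.7, 63.6]
tcp_rot: [-90.0, -0.0, -86.3]
wrist_force: [1.1, -3.7, -0.6]
grip_width: 0.4
time: 19.75
tool_pos: [559.5, 67.8, 63.6]
tcp_rot: [-90.0, -0.0, -86.3]
wrist_force: [1.5, -3.5, -0.1]
grip_width: 0.4
```

```bash
for i in 1; do python3 -m jog '[[[0,0.03,0,0],[0,0.06,0,0],[0,0.08,0,0],[-0.01,0.1,0,0]]]'; python3 -m jog '[[[0,0.03,0,0],[0,0.06,0,0],[0,0.08,0,0],[-0.01,0.1,0,0]]]'; done
```

```text
time: 20.15
tool_pos: [559.4, 68.7, 63.6]
tcp_rot: [-90.0, 0.0, -86.3]
wrist_force: [1.0, -2.4, -0.6]
grip_width: 0.4
time: 20.55
tool_pos: [559.3, 69.8, 63.6]
tcp_rot: [-90.0, -0.0, -86.3]
wrist_force: [1.7, -3.6, 1.3]
grip_width: 0.6
```

```bash
python3 -m jog '[[[0,0.03,0,0],[0,0.06,0,0],[0,0.08,0,0],[-0.01,0.1,0,0]]]'
```

```text
time: 20.95
tool_pos: [559.2, 70.7, 63.6]
tcp_rot: [-90.0, -0.0, -86.3]
wrist_force: [1.3, -3.7, 0.7]
grip_width: 0.5
```

```bash
python3 -m jog '[[[0,0.03,0,0],[0,0.06,0,0],[0,0.08,0,0],[-0.01,0.1,0,0]]]'
```

```text
time: 21.35
tool_pos: [559.2, 71.7, 63.6]
tcp_rot: [-90.0, -0.0, -86.3]
wrist_force: [2.7, -4.1, 0.2]
grip_width: 0.3
```

```bash
python3 -m jog '[[[0,0.03,0,0],[0,0.05,0,0],[0,0.05,0,0]]]'; python3 -m jog '[[[0,0.03,0,0],[0,0.05,0,0],[0,0.05,0,0]]]'
```

```text
time: 21.65
tool_pos: [559.1, 72.3, 63.6]
tcp_rot: [-90.0, 0.0, -86.3]
wrist_force: [2.2, -3.1, 0.8]
grip_width: 0.5
time: 21.95
tool_pos: [559.1, 72.7, 63.6]
tcp_rot: [-90.0, -0.0, -86.3]
wrist_force: [1.5, -3.4, 1.3]
grip_width: 0.6
```

```bash
python3 -m jog '[[[0,0.03,0,0],[0,0.05,0,0],[0,0.05,0,0]]]'
```

```text
time: 22.25
tool_pos: [559.1, 73.3, 63.6]
tcp_rot: [-90.0, 0.0, -86.3]
wrist_force: [2.4, -3.0, 1.7]
grip_width: 0.2
```

```bash
python3 -m jog '[[[0,0.03,0,0],[0,0.05,0,0],[0,0.05,0,0]]]'
```

```text
time: 22.55
tool_pos: [559.0, 73.8, 63.6]
tcp_rot: [-90.0, -0.0, -86.3]
wrist_force: [1.7, -4.8, 1.2]
grip_width: 0.4
```

```bash
python3 -m jog '[[[0,0.03,0,0],[0,0.05,0,0],[0,0.05,0,0]]]'
```

```text
time: 22.85
tool_pos: [559.0, 74.2, 63.6]
tcp_rot: [-90.0, 0.0, -86.3]
wrist_force: [1.5, -3.7, 1.8]
grip_width: 0.3
```

```bash
python3 -m jog '[[[0,0.03,0,0],[-0.01,0.05,0,0],[-0.01,0.05,0,0]]]'
```

```text
time: 23.15
tool_pos: [559.0, 74.6, 63.6]
tcp_rot: [-90.0, -0.0, -86.3]
wrist_force: [2.2, -5.0, 1.2]
grip_width: 0.5
```

```bash
python3 -m jog '[[[0,0.03,0,0],[0,0.05,0,0],[0,0.05,0,0]]]'
```

```text
time: 23.45
tool_pos: [559.0, 74.6, 63.6]
tcp_rot: [-90.0, -0.1, -86.3]
wrist_force: [2.7, -8.3, 1.5]
grip_width: 0.7
```

```bash
python3 -m jog '[[[0,0.03,0,0],[0,0.05,0,0],[0,0.05,0,0]]]'; python3 look.py f
```

```text
time: 23.75
tool_pos: [559.0, 74.6, 63.6]
tcp_rot: [-90.0, -0.1, -86.3]
wrist_force: [2.9, -10.7, 1.7]
grip_width: 0.7
[559.   74.6  63.6] [-9.001e+01 -8.000e-02 -8.630e+01] [  2.9 -10.7   1.7] 0.7 23.75
```

View pics/ftc.png

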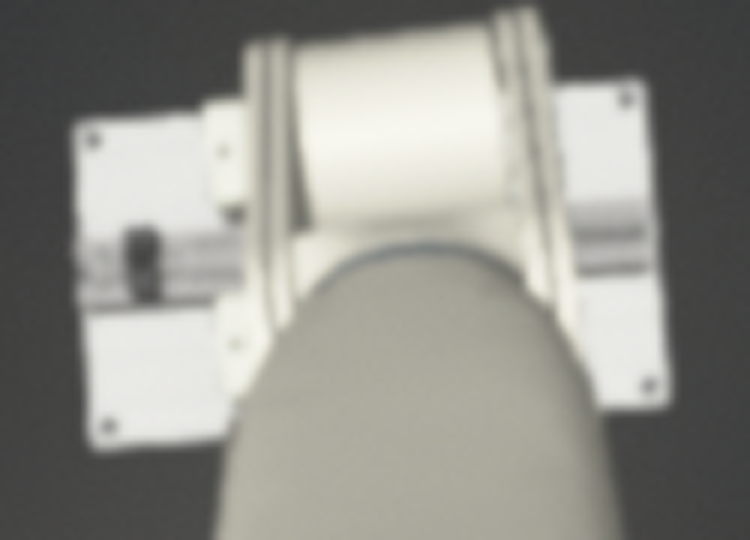

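```bash
python3 -m jog '[[[0,-0.1,0,0],[0.01,-0.2,0,0],[0.02,-0.4,0,0],[0.05,-0.8,0,0],[0.1,-1.4,0,0],[0.15,-2.2,0,0],[0.2,-3,0,0],[0.2,-3,0.5,0],[0.2,-3,2,0],[0.2,-3,4,0]]]'
python3 -m jog '[[[0,-1,2,0],[0,-4,4,0],[0,-8,6,0],[0,-12,6,0],[0,-16,6,0],[0,-19,6,0],[0,-20,6,0],[0,-20,6,0],[0,-20,6,0]]]'; python3 look.py g
```

```text
time: 24.85
tool_pos: [560.4, 45.7, 104.2]
tcp_rot: [-90.1, 0.0, -86.3]
wrist_force: [-0.1, 0.2, 0.5]
grip_width: 0.4
time: 25.75
tool_pos: [560.9, -153.3, 163.9]
tcp_rot: [-90.0, 0.0, -86.3]
wrist_force: [0.2, 0.2, 0.1]
grip_width: 0.8
[ 560.9 -153.3  163.9] [-8.999e+01  2.000e-02 -8.633e+01] [0.2 0.2 0.1] 0.8 25.75
```

View pics/gtc.png

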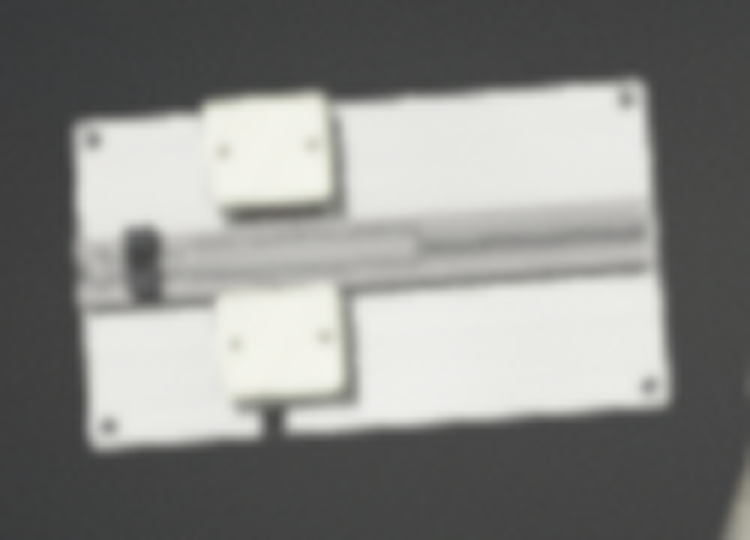

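View pics/gsc.png

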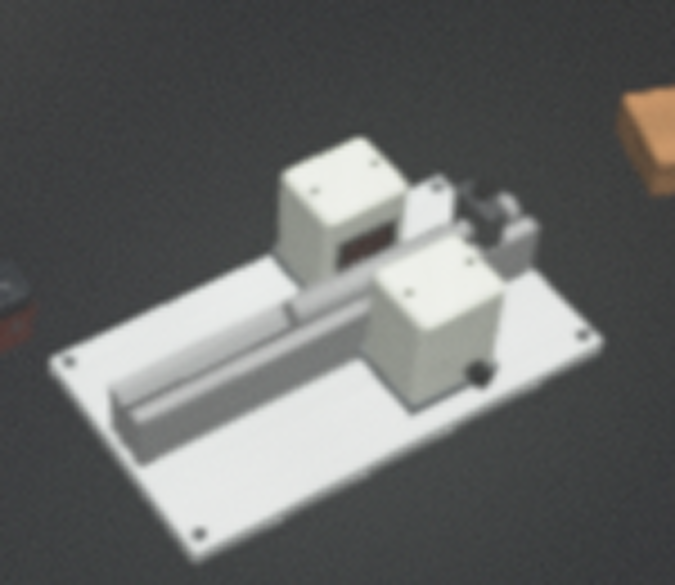

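View pics/gs.png

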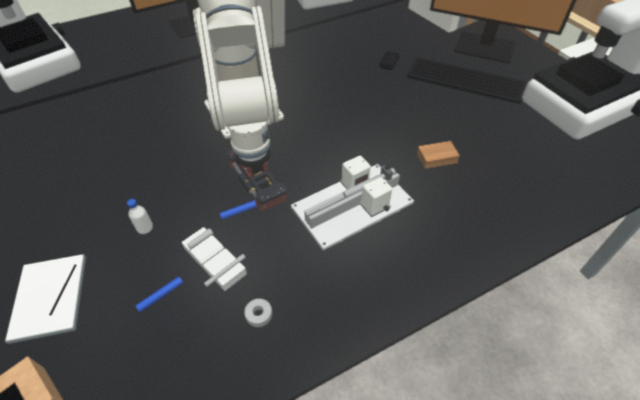

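Run:
```python
from h import *
q=np.load("q.npy");c2=crop(235,160,6);a=np.radians(q[2])
def loc(n,px,z):
    o=q[8:10] if n=="top" else q[10:12]
    d=back(n,np.array(px)-o,z)[:2]-q[:2];return d@[np.cos(a),np.sin(a)],d@[-np.sin(a),np.cos(a)]
print(loc("top",c2(418,246),72))
d=np.array([559.,74.6])-q[:2];print("tcp local y at stop",d@[-np.sin(a),np.cos(a)])
A=cv2.imread("pics/ct.png");B=cv2.imread("pics/gt.png")
f=lambda i:cv2.resize(i[192:217,240:300],None,fx=12,fy=12,interpolation=cv2.INTER_CUBIC)
cv2.imwrite("pics/cmp.png",np.vstack([f(A),f(B)])[:600])
```

```text
(np.float64(-1.2991629591359086), np.float64(-29.05517326385789))
tcp local y at stop -41.51074610476554
```

View pics/cmp.png

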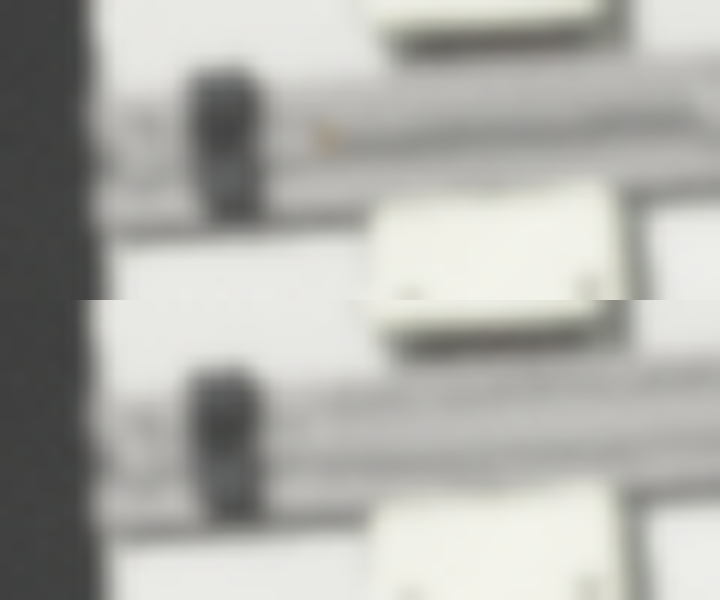

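```bash
python3 -c "
from bench import arm
print(arm.read_state()['wrist_force']);print(arm.hand_in())"
```

```text
[-0.13833065 -0.24152683 -0.22872786]
the job is handed in; nothing more can be done
None
```

The long thick pin is in the groove with its end on the stop screw. I handed the job in at about 26 s, with the arm clear and touching nothing.

**What I did:** I gripped the pin at its middle in the rack (about 0.3 kg by the wrist force). I laid it in the open part of the groove, let go, and pushed it about 99 mm with the shut fingers.

**Stop contact:** Sliding friction read 2 to 4 N. The TCP then stood still at y = 74.6 mm over the last two 0.5 mm steps while the push rose to 10.7 N. That puts about 7 N on the screw, inside the 1.5 to 15 N range. I backed off along the groove before lifting.

**Last checks:**
- **Plunger:** In the top picture the pin covers the gold plunger tip.
- **Trailing end:** It measures y = -29 mm on the gauge from the picture and about -31 mm from the finger position. That agrees within the 2 mm camera accuracy, so the pictures cannot resolve a gap under about 2 mm.
- **Other items:** The other two pins, the ring, case, bottle and blue rods look undisturbed in the scene picture. I judged that by eye and did not measure it.
- **Gauge fit:** Early pixel fits of the gauge were off by 1 to 3 px. A fit with camera offsets removed most of that, and the pin settled into the groove within about 1 mm of the fitted position.

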